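# Open the dust cover and seat the keyed probe in its sloping port

### The arm

A 6-joint arm with a two-finger parallel gripper is mounted at the origin on a cart in front of the work surface, level with it; the furniture and walls round the work are solid. World frame = base frame: x ahead of the robot, y to its left, z up, the work surface at z = 0. Lengths are in m, angles in rad, forces in N, time in s.
With the tool pointing down it reaches from about 0.35 to 0.975 m from the base axis. Payload 4.9 kg.
Tool frame: the origin (TCP) lies on the centre line of the jaws, within the pads' length; the fingertips stand ctrl.tcp_to_tips ahead of it and the grasp point (between the pads) lies 3 mm ahead of it (ctrl.tcp_to_tips is the distance from the TCP to the fingertips, in m); z points along the fingers, y is the direction in which the jaws open and shut (so a half turn about z gives the same grasp; the last joint's range is limited). The gripper opens to 85 mm and grips with 20 to 120 N. Pads are 22 mm wide; open, the fingers measure 114 mm over their backs; the gripper's body (76 mm by 85 mm) begins 54 mm behind the grasp point. The pads swing forward as they close: fully open they stand 13 mm farther back than shut.
Start: joints at [-1.258, 0.053, 1.613, -0, 1.476, -0.119], TCP at [0.262, -0.568, 0.253] pointing down, gripper open.
Joint ranges: [-3.01, 3.01], [-1.01, 2.22], [0.06, 2.58], [-1.02, 4.17], [0.09, 2.62], [-3.14, 3.14]. Speed limits (rad/s): [2.57, 2.57, 3.14, 3.14, 3.14, 3.14].

### API

Orientations are given as a rotation vector (axis times angle).
In Python, from station import ctrl, vision gives the robot as it stands.
- The arm moves only by the tool jog_arm, never from a script. Its argument "deltas" is a list of rows, each a list of 7 numbers: the turn, a rotation vector about the tool's x, y, z in rad, then the shift along the tool's x, y, z in cm, then the opening, from 0 (shut) to 1 (fully open). A call has 1 to 12 rows; each row shifts and turns the commanded pose from where the row before left it, along the tool's axes as they then stand; what a row does not reach is not made up. A row lasts 1/12 s, in which the tool goes at most 41.7 mm and 7.16 degrees, less where a joint would pass 70% of its speed; a pose out of reach is approached as far as the arm can. A call with a gripper value outside its range is refused whole. The fingers move at their own pace and stop on an object; "grip_force" is the grip in N (left out, the last holds). Time passes only in rows, so rows that do not move let the fingers close. It gives the time, the measured TCP pose, the force and the opening at its end, in the units of the state.
- ctrl.get_obs(): the state, without advancing time (a new reading comes with each control period).
- vision.get_image(name): name is "side" or "top" or "wrist"; returns (picture, depth): 480x640x3 uint8, red, green, blue; 480x640 float32, m along the optical axis (not along the pixel's ray), 0 where there is no reading.
- vision.calibration(name): a dict with "fx", "fy", "cx", "cy" (pixels), "rvec" (rotation vector, rad) and "tvec" (3), from world to camera coordinates, as OpenCV has them; the wrist camera has in their place "hand_eye" (4x4, takes a point from camera to tool coordinates, whose origin is the TCP and whose axes are the flange's). Camera axes: x right, y down, z forward; pixel columns grow to the right and rows downward; lengths in m; the calibration is good to about 2 mm. A picture is of the moment at which its call begins: read the wrist's pose just before it. calibration takes no time and is no camera call.
- ctrl.finish_job(): hands the job in, once; it reports no verdict.
The state is a dict: "t": time; "q": joint angles; "dq": joint speeds; "effort": joint torques, N m; "tool_pos": TCP position; "tool_rot": TCP orientation; "contact_force": force on the tool from outside, world axes, zero at the start; "wrist_torque": the same for the moment, N m; "opening": finger opening in m.
Only numpy, scipy, OpenCV 4.12 (cv2) and the standard library are available. Lean on these libraries where they do the work, as an engineer would, in place of code of your own. Each camera call takes 0.05 s, during which the arm holds its last target. There are 200 camera calls.

### The job

Swing the dust cover of the white console aside on its pin until it is clear of the port. Then take the blue-headed probe out of its grey stand, turn it so that the flat of its shaft matches the flat of the port's D-shaped hole, slide it in fully home with its flange flat on the collar, and let go. Do not knock over or noticeably shift the white jar, the brown bottle and the measuring cylinder that stand around.

Things in the scene. Friction and masses are not known exactly. Their poses are not given: they have to be found in the camera images.
- console: fixed white instrument, its grey face sloping 24 degrees, low towards its own -x side (front height 50 mm, rear height 117 mm), 150 mm deep (x) and 150 mm wide (y); origin at the centre of its underside, z up. On the left or the right of the work, turned up to 20 degrees. Right of it all, from y = -0.32 on, x 0.42 to 0.75, a tall fixed evaporator stands.
- port: aluminium collar (38 mm diameter, 18 mm tall) square on the console's sloping face. Origin: hole's centre at the collar's flat top, at (-17.3, -25, 95.4) mm in the console's frame. z: out along the hole, 24 degrees from vertical towards the console's -x; x: up the slope. D-shaped hole: radius 9.2 mm, one flat 5 mm from the axis on the -x side (red line on the collar); 36 mm deep guide, open below.
- cover (a joint): dust cover: black disc (46 mm diameter, top 5.5 mm above the collar's top) on an arm that swings parallel to the sloping face about one pin. 0 = disc centred over the port (starts 0 to 0.2); grows to 1.9 rad as the disc swings up the slope, right-handed about the port's z. Stiff pivot (0.05 N m friction): stays where left. A seated probe's flange is clear of it from about 0.75 rad.
- cover_knob (a point): orange round knob on the centre of the cover's disc, 12 mm diameter, standing along the port's z from 5.5 to 30 mm above the collar's top; this point lies on its axis, 18 mm above the collar's top, 55 mm from the pin. Its axes are those of the cover (equal to the port's when the joint is 0).
- cover_pin (a point): point on the pin's axis, 55 mm from the hole's axis on the port's +y side and 18 mm above the collar's top (the pin itself ends 8.5 mm above it). Axes as the port's.
- stand: fixed grey block 70 x 60 x 56 mm (x, y, z), origin at the centre of its underside, with a round hole 21 mm wide and 50 mm deep in the middle of its top, where the probe stands upright and loose, turned anyhow.
- probe: loose probe, about 120 g. Origin on its axis at the flange's underside; z up to the head. Steel flange 34 mm diameter, z 0 to 5 mm; blue round head to grip, 26 mm diameter, z 5 to 40 mm; steel shaft radius 8 mm, z 0 to -45 mm, with one flat 4 mm from the axis on its -x side; tip tapered over 5 mm. White lines on head and flange mark the -x side. Seated, its frame coincides with the port's.
- probe_tip (a point): centre of the shaft's end, 45 mm below the probe's origin.
- white_jar: loose white jar with cream cap, 72 mm diameter, 155 mm tall; origin at the centre of its underside. Bystander.
- measuring_cylinder: loose glass measuring cylinder, 28 mm diameter, 193 mm tall, on a blue foot 55 x 63 mm, 12 mm high; origin at the centre of its underside. Bystander.
- brown_bottle: loose brown bottle with black cap, 62 mm diameter, 145 mm tall; origin at the centre of its underside. Bystander.

How it is judged:
By the outcome, as a careful person would: the job done as asked, in the order asked, and still so for the second after the job is handed in, with the robot touching nothing.
It also fails if it takes over 72 s, if anything falls off the work surface, if the arm or the gripper's body presses on something with over 40 N, if the wrist force passes 120 N, or if a joint passes its speed limit or range.

## Working session

There is one attempt and no reset: what is moved stays moved. The work goes in short steps, Python scripts to look and compute and a tool call to move; the robot and the scene stay as the last step left them, time stands still between calls to the robot, and variables do not carry over. Pictures are saved under pics/ and viewed, about 8 in all and at most 12, crops included, and the job is handed in when it is done.

Besides the shell and the picture viewer there is one more tool, called after ">>>" as name([rows], argument=value, ...), one row to a line, values as JSON. jog_arm: Moves the arm, as the interface text tells. Its arguments: {"type":"object","properties":{"deltas":{"type":"array"},"grip_force":{"type":"number"}},"required":["deltas"]}

```bash
ls; mkdir -p pics
cat > h.py <<'E'
import numpy as np, cv2
from scipy.spatial.transform import Rotation as R
from station import ctrl, vision
def cam(n):
    c=vision.calibration(n); 
    if 'rvec' in c:
        Rm=cv2.Rodrigues(np.array(c['rvec'],float))[0]; t=np.array(c['tvec'],float).ravel()
        T=np.eye(4);T[:3,:3]=Rm.T;T[:3,3]=-Rm.T@t
    else:
        o=ctrl.get_obs(); W=np.eye(4);W[:3,:3]=R.from_rotvec(o['tool_rot']).as_matrix();W[:3,3]=o['tool_pos'];T=W@np.array(c['hand_eye'])
    return c,T
def ray(c,T,u,v):
    d=np.array([(u-c['cx'])/c['fx'],(v-c['cy'])/c['fy'],1.]);return T[:3,3],T[:3,:3]@d
def onplane(c,T,u,v,z):
    o,d=ray(c,T,u,v);return o+d*(z-o[2])/d[2]
def cloud(c,T,dep):
    v,u=np.mgrid[:dep.shape[0],:dep.shape[1]]
    P=np.stack([(u-c['cx'])/c['fx']*dep,(v-c['cy'])/c['fy']*dep,dep],-1)
    return P@T[:3,:3].T+T[:3,3]
def snap(n,f):
    c,T=cam(n);im,d=vision.get_image(n);cv2.imwrite('pics/'+f+'.png',im[:,:,::-1]);np.savez('pics/'+f,im=im,d=d,T=T)
    return c,T,im,d
E
python3 - <<'E'
from h import *
for n in('top','side'):
    c,T,im,d=snap(n,n+'0');print(n,c['fx'],T[:3,3].round(3),T[:3,2].round(2))
print(ctrl.get_obs(),ctrl.tcp_to_tips,vision.calibration('wrist'))
E
```

```text
pics
top 553.1913332951834 [0.359 0.059 1.276] [ 0.2  -0.   -0.98]
side 454.61615787643115 [ 0.546 -0.407  0.972] [ 0.03  0.48 -0.88]
{'t': 0.1, 'q': array([-1.25800823e+00,  5.33346904e-02,  1.61413902e+00,  3.70945957e-06,
        1.47602623e+00, -1.18983435e-01]), 'dq': array([-0.00015683, -0.00021478, -0.00406143, -0.00049142,  0.00231247,
        0.0002687 ]), 'effort': array([ 5.52636993e-04, -3.94902778e+01, -3.71362352e+01, -9.30392957e-05,
        3.93618320e-03, -4.23523105e-06]), 'tool_pos': array([ 0.26139924, -0.56713636,  0.2521693 ]), 'tool_rot': array([-3.06681246e+00, -6.72561820e-01,  2.83917010e-04]), 'contact_force': array([ 0.39302276, -0.73565859,  0.1568149 ]), 'wrist_torque': array([-0.00608419, -0.0349477 ,  0.02181046]), 'opening': 0.08539107790674857} 0.022 {'fx': 363.4860014833981, 'fy': 363.4860014833981, 'cx': 322.2278212605079, 'cy': 234.15323334141317, 'hand_eye': array([[ 4.56451379e-04, -9.52719788e-01, -3.03849957e-01,
         7.74121487e-02],
       [ 9.99999887e-01,  4.75416345e-04,  1.15608626e-05,
        -3.20096797e-04],
       [ 1.33440973e-04, -3.03849928e-01,  9.52719898e-01,
        -1.20694496e-01],
       [ 0.00000000e+00,  0.00000000e+00,  0.00000000e+00,
         1.00000000e+00]])}
```

View pics/top0.png

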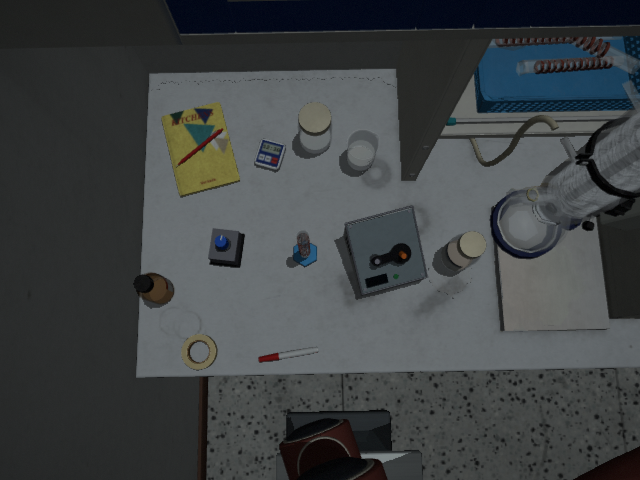

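View pics/side0.png

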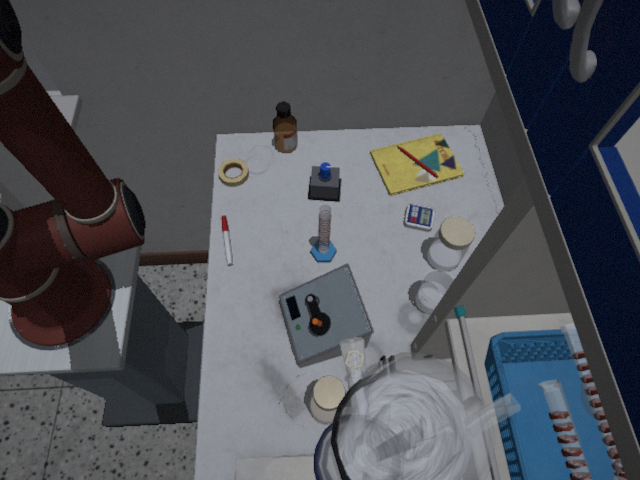

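Top view: the console is at about (385,252) with its knob near (403,251). The stand and probe are at (225,245), the cylinder is between them at (305,250), a jar is at (466,248) and the bottle at (155,288). Next I measure these.

```bash
cat > m.py <<'E'
from h import *
from scipy import ndimage
for n,box in(('top',(335,195,435,305)),('side',(270,255,380,370))):
    z=np.load(f'pics/{n}0.npz');c,_=cam(n);im,d,T=z['im'],z['d'],z['T'];P=cloud(c,T,d);hsv=cv2.cvtColor(im,cv2.COLOR_RGB2HSV)
    print(n)
    H,S,V=hsv[...,0].astype(int),hsv[...,1],hsv[...,2]
    def blob(m,name):
        l,k=ndimage.label(m)
        for i in range(1,k+1):
            q=l==i
            if q.sum()>12:
                v,u=np.where(q);print(name,q.sum(),'uv',u.mean().round(1),v.mean().round(1),u.min(),u.max(),v.min(),v.max(),'P',np.median(P[q],0).round(3),'zmax',P[q][:,2].max().round(3))
    blob((H>108)&(H<125)&(S>150)&(V>60)&(P[...,2]>.02)&(P[...,0]<.8),'blue')
    u0,v0,u1,v1=box;B=np.zeros(d.shape,bool);B[v0:v1,u0:u1]=1
    blob(B&(H<18)&(S>150)&(V>90),'orange')
    # console slope plane
    Q=P[B&(P[...,2]>.045)&(P[...,2]<.125)&(d>0)]
    rng=np.random.default_rng(0);best=0
    for _ in range(400):
        a=Q[rng.choice(len(Q),3,False)];nn=np.cross(a[1]-a[0],a[2]-a[0]);L=np.linalg.norm(nn)
        if L<1e-4: continue
        nn=nn/L*np.sign(nn[2])
        if not .88<nn[2]<.94: continue
        k=abs((Q-a[0])@nn)<.003
        if k.sum()>best:best=k.sum();bk=k
    I=Q[bk];cc=I.mean(0);nn=np.linalg.svd(I-cc,full_matrices=False)[2][2];nn*=np.sign(nn[2])
    m=abs((P-cc)@nn)<.004; m&=B&(P[...,2]>.04); l,k=ndimage.label(m);q=l==1+np.argmax(np.bincount(l.ravel())[1:]);
    xy=(P[q][:,:2]*1000).astype(np.float32)
    print('plane',nn.round(3),'tilt',np.degrees(np.arccos(nn[2])).round(1),'yaw',np.degrees(np.arctan2(-nn[1],-nn[0])).round(1),best,'rect',cv2.minAreaRect(xy),'z0 at c',cc.round(3))
    # stand top
    m=(P[...,2]>.045)&(P[...,2]<.065)&(P[...,1]>.2)&(P[...,1]<.5)&(P[...,0]<.6)
    l,k=ndimage.label(m);q=l==1+np.argmax(np.bincount(l.ravel())[1:]);print('stand',q.sum(),cv2.minAreaRect((P[q][:,:2]*1000).astype(np.float32)),np.median(P[q][:,2]))
    # other tall things
    m=(P[...,2]>.08)&(P[...,0]>.3)&(P[...,0]<.95)&(P[...,1]>-.45)&(P[...,1]<.6)&(d>0)
    l,k=ndimage.label(m)
    for i in range(1,k+1):
        q=l==i
        if q.sum()>60: A=P[q];zt=np.percentile(A[:,2],95);t=A[A[:,2]>zt-.012];print('tall',q.sum(),A.min(0).round(3),A.max(0).round(3),'top',t.mean(0).round(3))
E
python3 m.py
```

```text
top
blue 96 uv 220.0 241.2 215 226 236 246 P [0.609 0.271 0.096] zmax 0.1
orange 18 uv 403.5 255.8 402 405 254 258 P [ 0.564 -0.124  0.124] zmax 0.127
plane [-0.397 -0.093  0.913] tilt 24.1 yaw 13.2 3740 rect ((583.9880981445312, -93.05215454101562), (154.5640106201172, 155.10748291015625), 13.829238891601562) z0 at c [ 0.587 -0.09   0.087]
stand 726 ((357.70758056640625, 479.2002258300781), (483.41949462890625, 4.772263526916504), 0.12247011065483093) 0.05520325849677221
tall 100824 [ 0.3  -0.45  0.08] [0.95  0.483 0.735] top [0.75  0.1   0.712]
tall 1132 [0.839 0.021 0.08 ] [0.918 0.097 0.136] top [0.878 0.06  0.129]
tall 240 [ 0.792 -0.084  0.08 ] [ 0.866 -0.013  0.098] top [ 0.838 -0.052  0.091]
tall 3306 [ 0.548 -0.17   0.08 ] [ 0.678 -0.     0.132] top [ 0.636 -0.082  0.113]
tall 263 [0.581 0.075 0.082] [0.609 0.101 0.197] top [0.598 0.088 0.191]
tall 1056 [ 0.545 -0.293  0.08 ] [ 0.617 -0.226  0.161] top [ 0.58  -0.261  0.155]
tall 129 [0.598 0.257 0.081] [0.624 0.281 0.102] top [0.61  0.27  0.096]
tall 716 [0.484 0.391 0.08 ] [0.546 0.451 0.15 ] top [0.514 0.42  0.144]
side
b
[... 151 characters left out ...]
ange 51 uv 316.4 321.7 312 321 318 325 P [ 0.567 -0.124  0.124] zmax 0.129
plane [-0.392 -0.1    0.914] tilt 23.9 yaw 14.3 4703 rect ((584.7212524414062, -91.42781066894531), (154.52285766601562, 155.745849609375), 13.773804664611816) z0 at c [ 0.587 -0.093  0.087]
stand 1071 ((228.15475463867188, 481.3955993652344), (10.002028465270996, 530.7865600585938), 89.96493530273438) 0.05500844277311423
tall 129805 [ 0.3   -0.418  0.08 ] [0.95  0.488 0.809] top [ 0.746 -0.171  0.774]
tall 119 [0.599 0.255 0.081] [0.623 0.285 0.1  ] top [0.612 0.269 0.096]
tall 434 [0.584 0.075 0.08 ] [0.611 0.103 0.197] top [0.597 0.091 0.19 ]
tall 1277 [0.841 0.02  0.08 ] [0.917 0.097 0.135] top [0.879 0.057 0.13 ]
```

```bash
cat >> h.py <<'E'
psi=np.radians(13.8);CON=np.array([.5844,-.0922,0])
Rc=R.from_euler('z',psi).as_matrix()
Rp=Rc@R.from_euler('y',-24,degrees=True).as_matrix()   # port axes as columns
PORT=CON+Rc@np.array([-.0173,-.025,.0954])
def cur():
    o=ctrl.get_obs();return np.array(o['tool_pos']),R.from_rotvec(o['tool_rot']).as_matrix()
def plan(p1,R1,n,p0=None,R0=None,half=False):
    if p0 is None:p0,R0=cur()
    w=R.from_matrix(R0.T@R1).as_rotvec()
    A=sum(R0@R.from_rotvec(w*i/n).as_matrix() for i in range(n))
    s=np.linalg.solve(A,p1-p0)
    print(n,'rows: turn',(w/n).round(4),'|deg',np.degrees(np.linalg.norm(w)/n).round(2),'shift cm',(s*100).round(3))
E
python3 - <<'E'
from h import *
print(PORT,Rp)
p0,R0=cur()
P1=np.array([.32,-.30,.33]);plan(P1,R0,9)
Rt=np.column_stack([Rp[:,1],Rp[:,0],-Rp[:,2]])
P2=PORT+Rp[:,2]*.13
plan(P2,Rt,18,P1,R0)
for n in('top0',):
    pass
E
```

```text
[ 0.57356271 -0.12060499  0.0954    ] [[ 0.88717531 -0.23853346 -0.3949959 ]
 [ 0.21791116  0.97113428 -0.0970203 ]
 [ 0.40673664  0.          0.91354546]]
9 rows: turn [0. 0. 0.] |deg 0.0 shift cm [ 1.834 -2.425 -0.86 ]
18 rows: turn [-0.0195  0.016  -0.0755] |deg 4.56 shift cm [1.387 0.458 0.825]
```

>>> jog_arm([
  [0, 0, 0, 1.83, -2.42, -0.86, 1],
  [0, 0, 0, 1.83, -2.42, -0.86, 1],
  [0, 0, 0, 1.83, -2.42, -0.86, 1],
  [0, 0, 0, 1.83, -2.42, -0.86, 1],
  [0, 0, 0, 1.83, -2.42, -0.86, 1],
  [0, 0, 0, 1.83, -2.42, -0.86, 1],
  [0, 0, 0, 1.83, -2.42, -0.86, 1],
  [0, 0, 0, 1.83, -2.42, -0.86, 0.6],
  [0, 0, 0, 1.83, -2.42, -0.86, 0.6],
])

```text
t: 0.85
tool_pos: [0.3199, -0.2993, 0.3305]
tool_rot: [-3.068, -0.672, 0.0]
contact_force: [0.5, 0.3, 0.6]
opening: 0.0637
```

>>> jog_arm([
  [-0.0195, 0.016, -0.0755, 1.39, 0.46, 0.82, 0.6],
  [-0.0195, 0.016, -0.0755, 1.39, 0.46, 0.82, 0.6],
  [-0.0195, 0.016, -0.0755, 1.39, 0.46, 0.82, 0.6],
  [-0.0195, 0.016, -0.0755, 1.39, 0.46, 0.82, 0.6],
  [-0.0195, 0.016, -0.0755, 1.39, 0.46, 0.82, 0.6],
  [-0.0195, 0.016, -0.0755, 1.39, 0.46, 0.82, 0.6],
  [-0.0195, 0.016, -0.0755, 1.39, 0.46, 0.82, 0.6],
  [-0.0195, 0.016, -0.0755, 1.39, 0.46, 0.82, 0.6],
  [-0.0195, 0.016, -0.0755, 1.39, 0.46, 0.82, 0.6],
])

```text
t: 1.6
tool_pos: [0.4452, -0.2497, 0.2658]
tool_rot: [2.537, 1.587, 0.263]
contact_force: [-0.0, -0.3, -0.5]
opening: 0.0513
```

>>> jog_arm([
  [-0.0195, 0.016, -0.0755, 1.39, 0.46, 0.82, 0.6],
  [-0.0195, 0.016, -0.0755, 1.39, 0.46, 0.82, 0.6],
  [-0.0195, 0.016, -0.0755, 1.39, 0.46, 0.82, 0.6],
  [-0.0195, 0.016, -0.0755, 1.39, 0.46, 0.82, 0.6],
  [-0.0195, 0.016, -0.0755, 1.39, 0.46, 0.82, 0.6],
  [-0.0195, 0.016, -0.0755, 1.39, 0.46, 0.82, 0.6],
  [-0.0195, 0.016, -0.0755, 1.39, 0.46, 0.82, 0.6],
  [-0.0195, 0.016, -0.0755, 1.39, 0.46, 0.82, 0.6],
  [-0.0195, 0.016, -0.0755, 1.39, 0.46, 0.82, 0.6],
  [0, 0, 0, 0, 0, 0, 0.6],
])

```text
t: 2.43
tool_pos: [0.5216, -0.1318, 0.2132]
tool_rot: [1.754, 2.244, 0.476]
contact_force: [-1.2, -0.5, 0.2]
opening: 0.0512
```

Run:
```python
from h import *
c,T,im,d=snap('wrist','w1')
p,Rn=cur();Rt=np.column_stack([Rp[:,1],Rp[:,0],-Rp[:,2]])
print(p,PORT+Rp[:,2]*.13,np.degrees(R.from_matrix(Rn.T@Rt).as_rotvec()),ctrl.get_obs()['q'].round(2))
P=cloud(c,T,d);hsv=cv2.cvtColor(im,cv2.COLOR_RGB2HSV);m=(hsv[...,0]<18)&(hsv[...,1]>150)&(hsv[...,2]>90)
l=cv2.connectedComponentsWithStats(m.astype(np.uint8));i=1+np.argmax(l[2][1:,4]);q=l[1]==i
print(l[2][i],l[3][i]);X=(P[q]-PORT)@Rp;print('port frame med',np.median(X,0),X.max(0));t=X[X[:,2]>X[:,2].max()-.005];print(t.mean(0))
```

```text
[ 0.52178902 -0.13295233  0.21413605] [ 0.52221325 -0.13321762  0.21416091] [-0.12361963 -0.05527314  0.01059722] [-0.53 -0.35  2.07  0.32  1.13 -0.86]
[318 232  19  26 316] [327.68670886 246.36392405]
port frame med [0.00244814 0.00149082 0.03040131] [0.00764174 0.00642785 0.03282559]
[0.00214003 0.00075539 0.03048527]
```

View pics/w1.png

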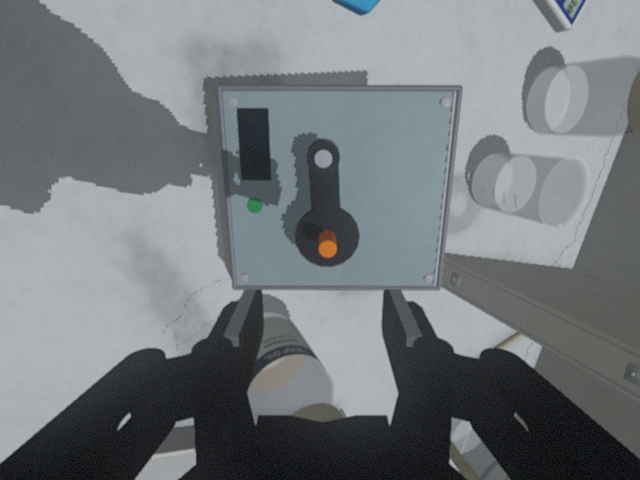

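Wrist view: knob at (327,246) on the disc, pin at (323,158), so the joint is near 0. The jar is below and behind the gripper. I'll descend and grip the knob lightly.

>>> jog_arm([
  [0, 0, 0, 0.1, 0.2, 2.5, 0.6],
  [0, 0, 0, 0, 0, 2.5, 0.6],
  [0, 0, 0, 0, 0, 2.5, 0.6],
  [0, 0, 0, 0, 0, 1.5, 0.4],
  [0, 0, 0, 0, 0, 1, 0.4],
  [0, 0, 0, 0, 0, 0, 0.2],
  [0, 0, 0, 0, 0, 0, 0],
  [0, 0, 0, 0, 0, 0, 0],
  [0, 0, 0, 0, 0, 0, 0],
  [0, 0, 0, 0, 0, 0, 0],
], grip_force=25)

```text
t: 3.32
tool_pos: [0.5637, -0.1233, 0.1258]
tool_rot: [1.753, 2.237, 0.475]
contact_force: [2.6, -0.5, -5.3]
opening: 0.0102
```

Run:
```python
from h import *
p,Rn=cur();o=ctrl.get_obs();print((p-PORT)@Rp*1000,o['opening'],o['contact_force'],o['wrist_torque'])
pin=PORT+Rp@np.array([0,.055,.03]); r=p-pin
for th,n in((1.6,20),):
    Rz=Rp@R.from_euler('z',th).as_matrix()@Rp.T
    plan(pin+Rz@r,Rz@Rn,n)
```

```text
[ 3.03346859 -0.25230406 31.90511318] 0.010171171505636036 [ 2.62456829 -0.5456946  -5.2682017 ] [-0.27550706  0.14131989 -0.11622746]
20 rows: turn [-0.0002  0.0001 -0.08  ] |deg 4.58 shift cm [0.042 0.441 0.   ]
```

>>> jog_arm([
  [0, 0, -0.08, 0.04, 0.44, 0, 0],
  [0, 0, -0.08, 0.04, 0.44, 0, 0],
  [0, 0, -0.08, 0.04, 0.44, 0, 0],
  [0, 0, -0.08, 0.04, 0.44, 0, 0],
  [0, 0, -0.08, 0.04, 0.44, 0, 0],
  [0, 0, -0.08, 0.04, 0.44, 0, 0],
  [0, 0, -0.08, 0.04, 0.44, 0, 0],
  [0, 0, -0.08, 0.04, 0.44, 0, 0],
  [0, 0, -0.08, 0.04, 0.44, 0, 0],
  [0, 0, -0.08, 0.04, 0.44, 0, 0],
])

```text
t: 4.15
tool_pos: [0.5933, -0.0961, 0.1413]
tool_rot: [0.717, 2.666, 0.282]
contact_force: [0.6, 0.7, -3.6]
opening: 0.0097
```

>>> jog_arm([
  [0, 0, -0.08, 0.04, 0.44, 0, 0],
  [0, 0, -0.08, 0.04, 0.44, 0, 0],
  [0, 0, -0.08, 0.04, 0.44, 0, 0],
  [0, 0, -0.08, 0.04, 0.44, 0, 0],
  [0, 0, -0.08, 0.04, 0.44, 0, 0],
  [0, 0, -0.08, 0.04, 0.44, 0, 0],
  [0, 0, -0.08, 0.04, 0.44, 0, 0],
  [0, 0, -0.08, 0.04, 0.44, 0, 0],
  [0, 0, -0.08, 0.04, 0.44, 0, 0],
  [0, 0, -0.08, 0.04, 0.44, 0, 0],
])

```text
t: 4.98
tool_pos: [0.5951, -0.0536, 0.1466]
tool_rot: [-0.373, 2.699, 0.058]
contact_force: [-2.1, -0.9, -2.6]
opening: 0.0094
```

>>> jog_arm([
  [0, 0, 0, 0, 0, 0, 0.3],
  [0, 0, 0, 0, 0, 0, 0.3],
  [0, 0, 0, 0, 0, 0, 0.4],
  [0, 0, 0, 0, 0, 0, 0.4],
  [0, 0, 0, 0, 0, -2, 0.5],
  [0, 0, 0, 0, 0, -3, 0.5],
  [0, 0, 0, 0, 0, -3, 0.5],
  [0, 0, 0, 0, 0, -3, 0.6],
  [0, 0, 0, 0, 0, -3, 0.6],
  [0, 0, 0, 0, 0, 0, 0.6],
])

```text
t: 5.82
tool_pos: [0.5421, -0.0686, 0.283]
tool_rot: [-0.366, 2.688, 0.051]
contact_force: [1.5, -0.9, 0.4]
opening: 0.051
```

Run:
```python
from h import *
c,T,im,d=snap('wrist','w2')
p,Rn=cur();print((p-PORT)@Rp,ctrl.get_obs()['q'].round(2))
P=cloud(c,T,d);hsv=cv2.cvtColor(im,cv2.COLOR_RGB2HSV);m=(hsv[...,0]<18)&(hsv[...,1]>150)&(hsv[...,2]>90)
l=cv2.connectedComponentsWithStats(m.astype(np.uint8));i=1+np.argmax(l[2][1:,4]);q=l[1]==i
X=(P[q]-PORT)@Rp;print('port frame med',np.median(X,0))
```

```text
[0.05831046 0.05850471 0.17607846] [-0.37 -0.4   2.    0.25  1.19 -2.27]
port frame med [ 0.31872287  0.37956277 -0.22533674]
```

View pics/w2.png

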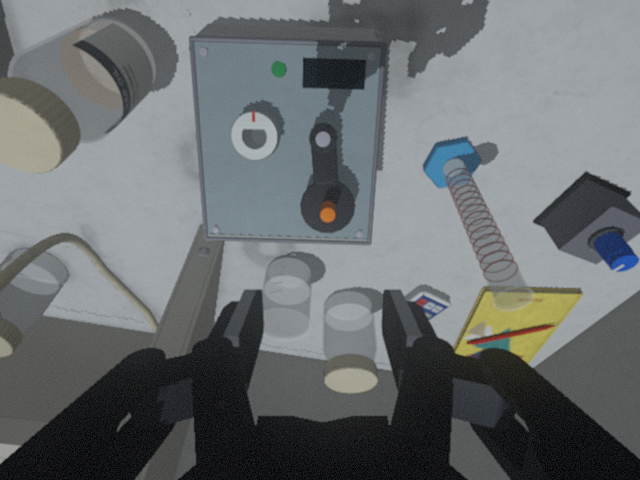

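The cover now stands at about 1.6 rad and the collar is fully exposed, centred near (254,136) with its red line at (254,118). I'll refine the port from this frame, then plan the move to above the probe.

Run:
```python
from h import *
z=np.load('pics/w2.npz');im,T,d=z['im'],z['T'],z['d'];c=vision.calibration('wrist')
g=cv2.cvtColor(im,cv2.COLOR_RGB2HSV);roi=np.zeros(d.shape,bool);roi[100:170,222:288]=1
red=roi&((g[...,0]<10)|(g[...,0]>170))&(g[...,1]>120)
m=roi&(g[...,2]>165)
cn,_=cv2.findContours((m|red).astype(np.uint8),cv2.RETR_EXTERNAL,cv2.CHAIN_APPROX_NONE);k=cv2.convexHull(max(cn,key=cv2.contourArea))
def pl(u,v):
    o,dd=ray(c,T,u,v);n=Rp[:,2];return (o+dd*((PORT-o)@n)/(dd@n)-PORT)@Rp*1000
X=np.array([pl(*q[0])[:2] for q in k],np.float32)
print('collar circle port mm',cv2.minEnclosingCircle(X),cv2.fitEllipse(X))
v,u=np.where(red);print('red',len(u),pl(u.mean(),v.mean()))
# depth of the collar top
P=cloud(c,T,d);print('collar top z',np.median((P[m]-PORT)@Rp[:,2])*1000)
hole=roi&(g[...,2]<90)
cn,_=cv2.findContours(hole.astype(np.uint8),cv2.RETR_EXTERNAL,cv2.CHAIN_APPROX_NONE)
for k in cn:
    if cv2.contourArea(k)>40:print('dark',np.array([pl(*q[0])[:2] for q in k]).min(0),np.array([pl(*q[0])[:2] for q in k]).max(0))
# screws at the face corners / knob
hsv=g;o=(hsv[...,0]<18)&(hsv[...,1]>150)&(hsv[...,2]>90);o[:,:300]=0;o[:180]=0;o[240:]=0;o[:,360:]=0
print('knob',np.median((P[o]-PORT)@Rp,0)*1000)
Rd=np.column_stack([[-1,0,0],[0,1,0],[0,0,-1]]).astype(float)
plan(np.array([.611,.270,.23]),Rd,12)
```

```text
collar circle port mm ((-0.9991198182106018, 0.5691070556640625), 17.980371475219727) ((-1.0054231882095337, 0.4202979803085327), (35.356101989746094, 35.74009323120117), 51.10836410522461)
red 8 [-1.58730174e+01  2.55383719e-01 -4.70316447e-15]
collar top z 0.6212076709709798
dark [-5.55704449 -8.22529321] [ 6.04070548 -1.05507608]
dark [-27.53751561  -6.65490062] [ 5.29221437 23.75513213]
knob [52.76939852 60.70584244 30.57575992]
12 rows: turn [0.0032 0.0356 0.0222] |deg 2.41 shift cm [-0.865  2.709  0.634]
```

>>> jog_arm([
  [0.003, 0.0356, 0.022, -0.86, 2.71, 0.63, 0.8],
  [0.003, 0.0356, 0.022, -0.86, 2.71, 0.63, 0.8],
  [0.003, 0.0356, 0.022, -0.86, 2.71, 0.63, 0.8],
  [0.003, 0.0356, 0.022, -0.86, 2.71, 0.63, 0.8],
  [0.003, 0.0356, 0.022, -0.86, 2.71, 0.63, 0.8],
  [0.003, 0.0356, 0.022, -0.86, 2.71, 0.63, 0.8],
  [0.003, 0.0356, 0.022, -0.86, 2.71, 0.63, 0.8],
  [0.003, 0.0356, 0.022, -0.86, 2.71, 0.63, 0.8],
  [0.003, 0.0356, 0.022, -0.86, 2.71, 0.63, 0.8],
  [0.003, 0.0356, 0.022, -0.86, 2.71, 0.63, 0.8],
  [0.003, 0.0356, 0.022, -0.86, 2.71, 0.63, 0.8],
  [0.003, 0.0356, 0.022, -0.86, 2.71, 0.63, 0.8],
])

```text
t: 6.87
tool_pos: [0.6074, 0.2732, 0.2235]
tool_rot: [0.005, -3.129, -0.007]
contact_force: [1.5, 0.6, 0.2]
opening: 0.0678
```

>>> jog_arm([
  [0, 0, 0, 0, 0, 0, 0.8],
  [0, 0, 0, 0, 0, 0, 0.8],
  [0, 0, 0, 0, 0, 0, 0.8],
])

```text
t: 7.12
tool_pos: [0.6072, 0.2712, 0.2241]
tool_rot: [0.007, -3.131, -0.007]
contact_force: [0.6, -0.1, -0.5]
opening: 0.0684
```

Run:
```python
from h import *
c,T,im,d=snap('wrist','w3');p,Rn=cur();print(p,Rn.round(3),ctrl.get_obs()['q'].round(2))
g=cv2.cvtColor(im,cv2.COLOR_RGB2HSV);P=cloud(c,T,d)
b=((g[...,0]>108)&(g[...,0]<125)&(g[...,1]>150)&(g[...,2]>50)).astype(np.uint8)
l=cv2.connectedComponentsWithStats(b);i=1+np.argmax(l[2][1:,4]);print(l[2][i])
x,y,w,h=l[2][i][:4];print('med',np.median(P[l[1]==i],0))
cv2.imwrite('pics/w3c.png',cv2.resize(im[max(0,y-40):y+h+60,max(0,x-50):x+w+50,::-1],None,fx=4,fy=4,interpolation=cv2.INTER_NEAREST)[:600,:800]);print(max(0,x-50),max(0,y-40))
```

```text
[0.60721625 0.27077933 0.22491471] [[-1.    -0.004 -0.01 ]
 [-0.004  1.     0.005]
 [ 0.01   0.005 -1.   ]] [ 0.3   0.17  1.54  0.01  1.45 -1.27]
[305 231  31  24 419]
med [0.61243603 0.26815895 0.09622534]
255 191
```

View pics/w3c.png

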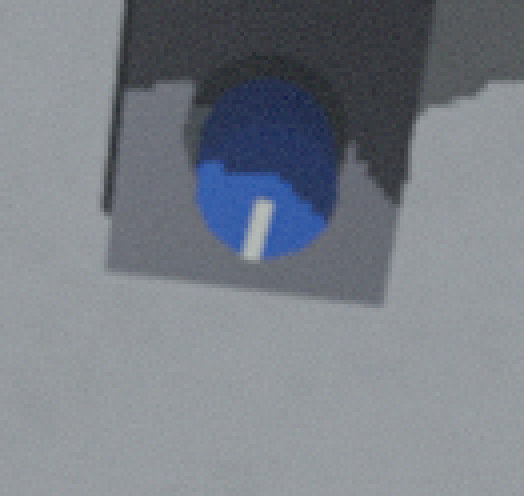

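Run:
```python
from h import *
z=np.load('pics/w3.npz');im,T,d=z['im'],z['T'],z['d'];c=vision.calibration('wrist')
g=cv2.cvtColor(im,cv2.COLOR_RGB2HSV);m=np.zeros(d.shape,np.uint8);m[232:258,305:336]=1
w=(m>0)&(g[...,1]<90)&(g[...,2]>140);
l=cv2.connectedComponents(w.astype(np.uint8))[1];q=l==l[250,318] if l[250,318] else l==l[248,319]
v,u=np.where(q);X=np.array([onplane(c,T,a,b,.096)[:2] for a,b in zip(u,v)]);cc=X.mean(0);dv=np.linalg.svd(X-cc)[2][0]
# head top circle: blue + line pixels, keep those whose depth says top
P=cloud(c,T,d);b=((g[...,0]>105)&(g[...,0]<125)&(g[...,1]>120)&(g[...,2]>50)&(m>0))|q
Q=np.array([onplane(c,T,a,bb,.096)[:2] for a,bb in zip(*np.where(b)[::-1])])
b2=((g[...,0]>105)&(g[...,0]<125)&(g[...,1]>120)|q)
vv,uu=np.where(b2[205:262,300:342]);k=cv2.convexHull(np.array([[a+300,e+205] for a,e in zip(uu,vv)],np.int32))[:,0]
H=np.array([onplane(c,T,a,e,.096)[:2] for a,e in k],np.float32);H=H[H[:,0]<.615]
A=np.c_[2*H,np.ones(len(H))];s=np.linalg.lstsq(A,(H**2).sum(1),rcond=None)[0];print('circle',s[:2],np.sqrt(s[2]+s[0]**2+s[1]**2))
if dv@(cc-s[:2])<0:dv=-dv
print(len(u),cc,'line dir az',np.degrees(np.arctan2(dv[1],dv[0])),'centre->line az',np.degrees(np.arctan2(*(cc-s[:2])[::-1])))
# side/top views
for n,uv in(('top',None),('side',None)):
    z=np.load(f'pics/{n}0.npz');cc2,_=cam(n);g=cv2.cvtColor(z['im'],cv2.COLOR_RGB2HSV)
```

```text
circle [0.6037096  0.27137592] 0.013427612992729859
81 [0.6175037  0.26948727] line dir az -13.312283011736177 centre->line az -7.796298003282718
```

Run:
```python
from h import *
z=np.load('pics/w3.npz');im,T,d=z['im'],z['T'],z['d'];c=vision.calibration('wrist')
g=cv2.cvtColor(im,cv2.COLOR_RGB2HSV)
w=(g[...,1]<90)&(g[...,2]>140);w[:232]=0;w[257:]=0;w[:,:308]=0;w[:,330:]=0
l=cv2.connectedComponents(w.astype(np.uint8))[1];q=l==l[248,319]
v,u=np.where(q);print(u.min(),u.max(),v.min(),v.max())
b2=((g[...,0]>105)&(g[...,0]<125)&(g[...,1]>120)|q)
vv,uu=np.where(b2[205:258,300:342]);k=cv2.convexHull(np.array([[a+300,e+205] for a,e in zip(uu,vv)],np.int32))[:,0]
H=np.array([onplane(c,T,a,e,.096)[:2] for a,e in k],np.float32);print(H.round(3).tolist());H=H[H[:,0]>.609]
A=np.c_[2*H,np.ones(len(H))];s=np.linalg.lstsq(A,(H**2).sum(1),rcond=None)[0];print('circle',s[:2],np.sqrt(s[2]+s[0]**2+s[1]**2))
X=np.array([onplane(c,T,a,b,.096)[:2] for a,b in zip(u,v)]);print(np.degrees(np.arctan2(*(X.mean(0)-s[:2])[::-1])))
```

```text
314 322 240 255
[[0.6110000014305115, 0.28299999237060547], [0.6169999837875366, 0.28200000524520874], [0.6200000047683716, 0.27900001406669617], [0.6209999918937683, 0.2770000100135803], [0.621999979019165, 0.27399998903274536], [0.6230000257492065, 0.27000001072883606], [0.6230000257492065, 0.2669999897480011], [0.621999979019165, 0.26600000262260437], [0.6169999837875366, 0.26100000739097595], [0.6119999885559082, 0.2590000033378601], [0.6050000190734863, 0.2590000033378601], [0.5989999771118164, 0.25999999046325684], [0.597000002861023, 0.26100000739097595], [0.593999981880188, 0.2619999945163727], [0.5910000205039978, 0.26499998569488525], [0.5899999737739563, 0.2669999897480011], [0.5899999737739563, 0.26899999380111694], [0.5899999737739563, 0.27300000190734863], [0.5899999737739563, 0.2750000059604645], [0.5920000076293945, 0.27799999713897705], [0.5960000157356262, 0.28200000524520874], [0.6029999852180481, 0.28299999237060547]]
circle [0.61060126 0.27103072] 0.012238300101916892
-12.604546520606041
```

Wrist view: the blue head's white line runs from about (320,241) to (317,256), which is azimuth -13°, so the probe's x is at 167°. The axis is at (0.611, 0.2705). I'll grip with the jaws along the probe's x, which puts tool x at azimuth 257°.

>>> jog_arm([
  [0, 0, -0.112, 0, 0, 0, 0.8],
  [0, 0, -0.112, 0, 0, 0, 0.8],
  [0, 0, -0.112, 0, 0, 0, 0.8],
  [0, 0, -0.112, 0, 0, 0, 0.8],
  [0, 0, -0.112, 0, 0, 0, 0.8],
  [0, 0, -0.112, 0, 0, 0, 0.8],
  [0, 0, -0.112, 0, 0, 0, 0.8],
  [0, 0, -0.112, 0, 0, 0, 0.8],
  [0, 0, -0.112, 0, 0, 0, 0.8],
  [0, 0, -0.112, 0, 0, 0, 0.8],
  [0, 0, -0.112, 0, 0, 0, 0.8],
  [0, 0, -0.112, 0, 0, 0, 0.8],
])

```text
t: 8.17
tool_pos: [0.6073, 0.2702, 0.2263]
tool_rot: [1.964, -2.448, -0.015]
contact_force: [0.7, 0.4, 0.7]
opening: 0.0684
```

>>> jog_arm([
  [0, 0, 0, 0, 0, 0, 0.8],
  [0, 0, 0, 0, 0, 0, 0.8],
])

```text
t: 8.33
tool_pos: [0.6074, 0.2706, 0.2261]
tool_rot: [1.954, -2.456, -0.015]
contact_force: [-0.7, 0.6, -0.4]
opening: 0.0683
```

Run:
```python
from h import *
c,T,im,d=snap('wrist','w4');p,Rn=cur();print(p,ctrl.get_obs()['q'].round(2))
a=np.radians(257);x=np.array([np.cos(a),np.sin(a),0]);z=np.array([0,0,-1.]);Rt=np.column_stack([x,np.cross(z,x),z])
plan(np.array([.611,.2705,.14]),Rt,4);plan(np.array([.611,.2705,.086]),Rt,3,np.array([.611,.2705,.14]),Rt)
# top circle from this view, expressed the same way (z=.096), all blue hull points
g=cv2.cvtColor(im,cv2.COLOR_RGB2HSV);b=((g[...,0]>105)&(g[...,0]<125)&(g[...,1]>120)&(g[...,2]>40)).astype(np.uint8);b[:, :250]=0;b[:,400:]=0
l=cv2.connectedComponentsWithStats(b);i=1+np.argmax(l[2][1:,4]);print(l[2][i])
vv,uu=np.where(l[1]==i);H=np.array([onplane(c,T,s,e,.096) for s,e in zip(uu,vv)])-np.array([.611,.2705,.096]);H=H@Rt
k=cv2.convexHull(H[:,:2].astype(np.float32)*1000)[:,0];k=k[k[:,0]<0]
A=np.c_[2*k,np.ones(len(k))];s=np.linalg.lstsq(A,(k**2).sum(1),rcond=None)[0];print('offset in target tool axes mm',s[:2],np.sqrt(s[2]+s[0]**2+s[1]**2))
```

```text
[0.60740934 0.27073069 0.22598098] [ 0.3   0.17  1.54  0.01  1.45 -2.61]
4 rows: turn [0.0024 0.0008 0.0002] |deg 0.15 shift cm [-0.01  -0.102  2.149]
3 rows: turn [0. 0. 0.] |deg 0.0 shift cm [-0.  -0.   1.8]
[ 300  205   35   44 1126]
offset in target tool axes mm [0.00253148 1.09289614] 12.786243085351352
```

>>> jog_arm([
  [0.0024, 0.0008, 0, 0, -0.08, 2.15, 0.8],
  [0.0024, 0.0008, 0, 0, -0.08, 2.15, 0.8],
  [0.0024, 0.0008, 0, 0, -0.08, 2.15, 0.8],
  [0.0024, 0.0008, 0, 0, -0.08, 2.15, 0.8],
  [0, 0, 0, 0, 0, 1.8, 0.8],
  [0, 0, 0, 0, 0, 1.8, 0.8],
  [0, 0, 0, 0, 0, 1.8, 0.8],
  [0, 0, 0, 0, 0, 0, 0.4],
  [0, 0, 0, 0, 0, 0, 0.1],
  [0, 0, 0, 0, 0, 0, 0],
  [0, 0, 0, 0, 0, 0, 0],
  [0, 0, 0, 0, 0, 0, 0],
], grip_force=60)

```text
t: 9.38
tool_pos: [0.6111, 0.2715, 0.0874]
tool_rot: [-1.959, 2.453, -0.001]
contact_force: [0.4, -0.4, 2.7]
opening: 0.0248
```

Run:
```python
from h import *
o=ctrl.get_obs();print(o['tool_pos'],o['opening'],o['contact_force'])
```

```text
[0.61114807 0.27147413 0.08744485] 0.024801732720980064 [ 0.42010119 -0.42897169  2.74244892]
```

>>> jog_arm([
  [0, 0, 0, 0, 0, -1, 0],
  [0, 0, 0, 0, 0, -2, 0],
  [0, 0, 0, 0, 0, -3, 0],
  [0, 0, 0, 0, 0, -4, 0],
  [0, 0, 0, 0, 0, -4, 0],
  [0, 0, 0, 0, 0, -4, 0],
  [0, 0, 0, 0, 0, -3.3, 0],
  [0, 0, 0, 0, 0, 0, 0],
])

```text
t: 10.05
tool_pos: [0.6131, 0.2722, 0.3107]
tool_rot: [-1.952, 2.442, -0.009]
contact_force: [0.9, -0.3, 0.1]
opening: 0.0245
```

Run:
```python
from h import *
o=ctrl.get_obs();p,R0=cur();print(p,o['opening'],o['contact_force'])
P1=np.array([.46,-.12,.30]);plan(P1,R0,12)
Rt=np.column_stack([Rp[:,1],Rp[:,0],-Rp[:,2]]);tg=PORT+Rp@np.array([-.0005,.0004,.140])
plan(tg,Rt,27,P1,R0)
```

```text
[0.61313247 0.2722197  0.31068124] 0.024473634487441207 [ 0.94447399 -0.28464028  0.09201201]
12 rows: turn [0. 0. 0.] |deg 0.0 shift cm [3.47  0.524 0.052]
27 rows: turn [-0.0046 -0.0199  0.0974] |deg 5.7 shift cm [-0.211 -0.147  0.292]
```

>>> jog_arm([
  [0, 0, 0, 3.47, 0.52, 0.05, 0],
  [0, 0, 0, 3.47, 0.52, 0.05, 0],
  [0, 0, 0, 3.47, 0.52, 0.05, 0],
  [0, 0, 0, 3.47, 0.52, 0.05, 0],
  [0, 0, 0, 3.47, 0.52, 0.05, 0],
  [0, 0, 0, 3.47, 0.52, 0.05, 0],
  [0, 0, 0, 3.47, 0.52, 0.05, 0],
  [0, 0, 0, 3.47, 0.52, 0.05, 0],
  [0, 0, 0, 3.47, 0.52, 0.05, 0],
  [0, 0, 0, 3.47, 0.52, 0.05, 0],
  [0, 0, 0, 3.47, 0.52, 0.05, 0],
  [0, 0, 0, 3.47, 0.52, 0.05, 0],
])

```text
t: 11.05
tool_pos: [0.4683, -0.0711, 0.2928]
tool_rot: [1.853, -2.499, 0.037]
contact_force: [-0.4, -0.3, -0.5]
opening: 0.0247
```

>>> jog_arm([
  [-0.0046, -0.02, 0.0974, -0.21, -0.15, 0.29, 0],
  [-0.0046, -0.02, 0.0974, -0.21, -0.15, 0.29, 0],
  [-0.0046, -0.02, 0.0974, -0.21, -0.15, 0.29, 0],
  [-0.0046, -0.02, 0.0974, -0.21, -0.15, 0.29, 0],
  [-0.0046, -0.02, 0.0974, -0.21, -0.15, 0.29, 0],
  [-0.0046, -0.02, 0.0974, -0.21, -0.15, 0.29, 0],
  [-0.0046, -0.02, 0.0974, -0.21, -0.15, 0.29, 0],
  [-0.0046, -0.02, 0.0974, -0.21, -0.15, 0.29, 0],
  [-0.0046, -0.02, 0.0974, -0.21, -0.15, 0.29, 0],
])

```text
t: 11.8
tool_pos: [0.4912, -0.0629, 0.267]
tool_rot: [-0.598, 2.979, 0.157]
contact_force: [0.1, -1.0, -1.4]
opening: 0.0245
```

>>> jog_arm([
  [-0.0046, -0.02, 0.0974, -0.21, -0.15, 0.29, 0],
  [-0.0046, -0.02, 0.0974, -0.21, -0.15, 0.29, 0],
  [-0.0046, -0.02, 0.0974, -0.21, -0.15, 0.29, 0],
  [-0.0046, -0.02, 0.0974, -0.21, -0.15, 0.29, 0],
  [-0.0046, -0.02, 0.0974, -0.21, -0.15, 0.29, 0],
  [-0.0046, -0.02, 0.0974, -0.21, -0.15, 0.29, 0],
  [-0.0046, -0.02, 0.0974, -0.21, -0.15, 0.29, 0],
  [-0.0046, -0.02, 0.0974, -0.21, -0.15, 0.29, 0],
  [-0.0046, -0.02, 0.0974, -0.21, -0.15, 0.29, 0],
])

```text
t: 12.55
tool_pos: [0.5134, -0.0721, 0.2421]
tool_rot: [0.711, 2.83, 0.307]
contact_force: [-0.3, -0.7, -1.2]
opening: 0.0243
```

>>> jog_arm([
  [-0.0046, -0.02, 0.0974, -0.21, -0.15, 0.29, 0],
  [-0.0046, -0.02, 0.0974, -0.21, -0.15, 0.29, 0],
  [-0.0046, -0.02, 0.0974, -0.21, -0.15, 0.29, 0],
  [-0.0046, -0.02, 0.0974, -0.21, -0.15, 0.29, 0],
  [-0.0046, -0.02, 0.0974, -0.21, -0.15, 0.29, 0],
  [-0.0046, -0.02, 0.0974, -0.21, -0.15, 0.29, 0],
  [-0.0046, -0.02, 0.0974, -0.21, -0.15, 0.29, 0],
  [-0.0046, -0.02, 0.0974, -0.21, -0.15, 0.29, 0],
  [-0.0046, -0.02, 0.0974, -0.21, -0.15, 0.29, 0],
  [0, 0, 0, 0, 0, 0, 0],
  [0, 0, 0, 0, 0, 0, 0],
])

```text
t: 13.47
tool_pos: [0.5233, -0.0913, 0.2152]
tool_rot: [1.817, 2.181, 0.393]
contact_force: [-0.2, -0.8, -1.5]
opening: 0.0245
```

Run:
```python
from h import *
c,T,im,d=snap('wrist','w5');p,Rn=cur();o=ctrl.get_obs();print((p-PORT)@Rp*1000,o['opening'],o['q'].round(2))
Rt=np.column_stack([Rp[:,1],Rp[:,0],-Rp[:,2]]);print(np.degrees(R.from_matrix(Rn.T@Rt).as_rotvec()))
g=im[170:470,170:470,::-1];cv2.imwrite('pics/w5c.png',cv2.resize(g,None,fx=2,fy=2,interpolation=cv2.INTER_CUBIC))
```

```text
[ 10.82374762  40.27427042 126.67595134] 0.023931218933140833 [-0.4  -0.38  2.09  0.2   1.09 -0.64]
[-1.84778184  3.42877033 -2.6687004 ]
```

View pics/w5c.png

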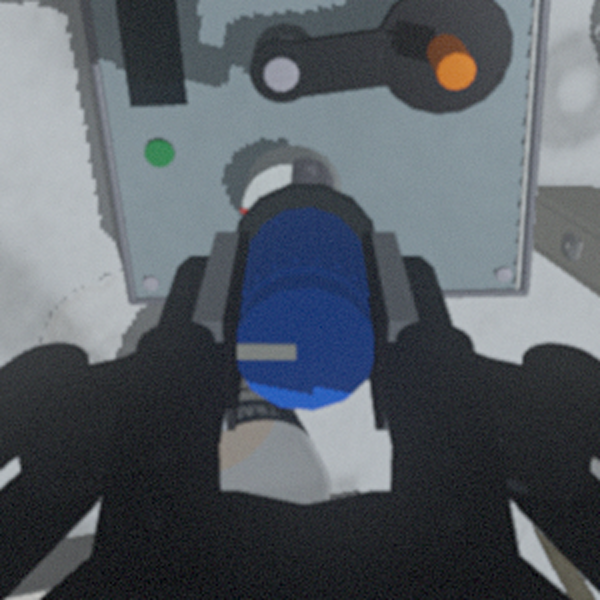

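The probe is held, its white line lying exactly along the jaw axis at crop (237–297,352). The last move stopped short of its target (port y is still +40 mm). I'll work out the held offset and correct the pose.

Run:
```python
from h import *
c=vision.calibration('wrist');T=np.array(c['hand_eye'])
for z in(-.0086,):print('head top centre in tool mm',onplane(c,T,322.5,344.5,z)*1000)
a=onplane(c,T,170+237/2,346,-.0086);b=onplane(c,T,170+297/2,346,-.0086);print(a*1000,b*1000)
Rt=np.column_stack([Rp[:,1],Rp[:,0],-Rp[:,2]])
plan(PORT+Rp@np.array([-.0005,.0004,.102]),Rt,6)
```

```text
head top centre in tool mm [ 0.67182282 -0.31063933 -8.6       ]
[  0.0445769  -12.53627637  -8.6       ] [ 0.04489035 -1.74870587 -8.6       ]
6 rows: turn [-0.0054  0.01   -0.0078] |deg 0.79 shift cm [-0.655 -0.163  0.438]
```

>>> jog_arm([
  [-0.0054, 0.01, -0.0078, -0.65, -0.16, 0.44, 0],
  [-0.0054, 0.01, -0.0078, -0.65, -0.16, 0.44, 0],
  [-0.0054, 0.01, -0.0078, -0.65, -0.16, 0.44, 0],
  [-0.0054, 0.01, -0.0078, -0.65, -0.16, 0.44, 0],
  [-0.0054, 0.01, -0.0078, -0.65, -0.16, 0.44, 0],
  [-0.0054, 0.01, -0.0078, -0.65, -0.16, 0.44, 0],
  [0, 0, 0, 0, 0, 0, 0],
  [0, 0, 0, 0, 0, 0, 0],
])

```text
t: 14.18
tool_pos: [0.5329, -0.1303, 0.1881]
tool_rot: [1.758, 2.237, 0.476]
contact_force: [-0.6, -0.3, -1.4]
opening: 0.0243
```

Run:
```python
from h import *
c,T,im,d=snap('wrist','w6');p,Rn=cur();o=ctrl.get_obs();print((p-PORT)@Rp*1000,o['opening'],o['contact_force'])
Rt=np.column_stack([Rp[:,1],Rp[:,0],-Rp[:,2]]);print(np.degrees(R.from_matrix(Rn.T@Rt).as_rotvec()))
g=im[200:350,220:420,::-1];cv2.imwrite('pics/w6c.png',cv2.resize(g,None,fx=4,fy=4,interpolation=cv2.INTER_CUBIC))
```

```text
[ -0.19213228   0.45406324 101.90100236] 0.024534561322792314 [ 0.45526649  0.23756524 -1.50371854]
[ 0.02086214  0.02631163 -0.10440687]
```

View pics/w6c.png

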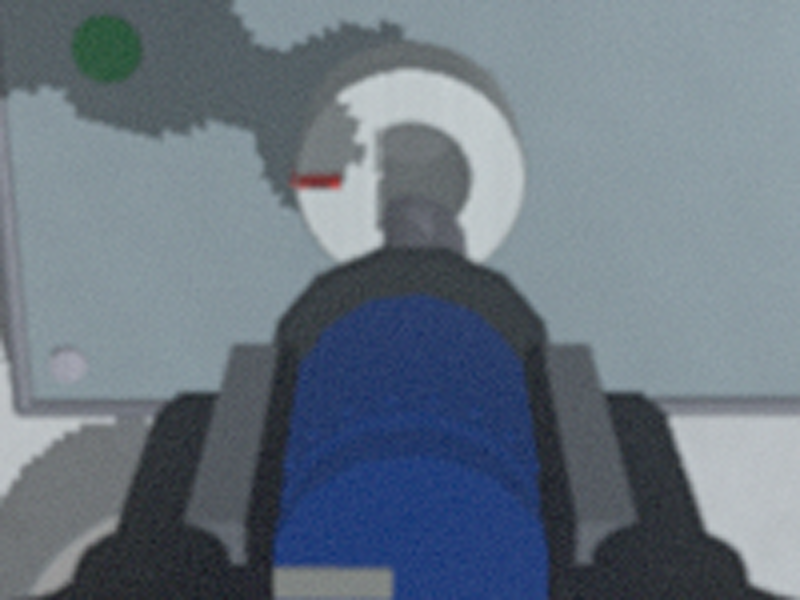

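Close view: the collar centre is near crop (411,175), the hole's flat is on the left at u=378, and the shaft's flat is on the left too at u=387, so they match. I'll quantify the last offsets.

Run:
```python
from h import *
c=vision.calibration('wrist');T=np.array(c['hand_eye']);f=lambda u,v,z:(onplane(c,T,220+u/4-.4,200+v/4-.4,z)*1000).round(2)
z=.1019
for n,u,v in(('col L',298,175),('col R',524,175),('col top',411,68),('red',318,181),('hole top',411,122),('hole flat',378,165),('hole R',471,178)):print(n,f(u,v,z))
for n,u,v in(('tip top',425,196),('tip L',387,215),('tip R',466,225)):print(n,f(u,v,.0764))
print('head L/R edge',f(273,575,-.0086),f(548,575,-.0086))
```

```text
col L [  0.79 -18.59 101.9 ]
col R [  0.79  18.06 101.9 ]
col top [ 18.73  -0.27 101.9 ]
red [ -0.25 -15.36 101.9 ]
hole top [  9.78  -0.27 101.9 ]
hole flat [  2.5  -5.6 101.9]
hole R [  0.28   9.47 101.9 ]
tip top [ 6.43  1.73 76.4 ]
tip L [ 3.51 -3.76 76.4 ]
tip R [ 1.96  7.7  76.4 ]
head L/R edge [  1.19 -12.72  -8.6 ] [ 1.19 11.94 -8.6 ]
```

>>> jog_arm([
  [0, 0, 0, -0.03, -0.02, 1, 0],
  [0, 0, 0, 0, 0, 1, 0],
  [0, 0, 0, 0, 0, 0.4, 0],
  [0, 0, 0, 0, 0, 0.4, 0],
  [0, 0, 0, 0, 0, 0.4, 0],
  [0, 0, 0, 0, 0, 0.4, 0],
  [0, 0, 0, 0, 0, 0, 0],
  [0, 0, 0, 0, 0, 0, 0],
])

```text
t: 14.9
tool_pos: [0.547, -0.1268, 0.1548]
tool_rot: [1.758, 2.237, 0.476]
contact_force: [0.5, -0.2, -1.0]
opening: 0.0242
```

```bash
cat > st.py <<'E'
from h import *
p,Rn=cur();o=ctrl.get_obs();print('port mm',((p-PORT)@Rp*1000).round(2),o['opening'],'F port',(o['contact_force']@Rp).round(1),'M',np.round(o['wrist_torque']@Rp,2),o['t'])
Rt=np.column_stack([Rp[:,1],Rp[:,0],-Rp[:,2]]);print(np.degrees(R.from_matrix(Rn.T@Rt).as_rotvec()).round(2))
E
python3 st.py
```

```text
port mm [-0.74  0.31 65.32] 0.024230736238678677 F port [-0.  -0.3 -1.1] M [-0.03  0.25 -0.  ] 14.9
[-0.01 -0.   -0.13]
```

The tip is about 11 mm inside with no force. I'll continue.

>>> jog_arm([
  [0, 0, 0, 0, 0, 0.4, 0],
  [0, 0, 0, 0, 0, 0.5, 0],
  [0, 0, 0, 0, 0, 0.5, 0],
  [0, 0, 0, 0, 0, 0.5, 0],
  [0, 0, 0, 0, 0, 0.5, 0],
  [0, 0, 0, 0, 0, 0.4, 0],
  [0, 0, 0, 0, 0, 0.2, 0],
  [0, 0, 0, 0, 0, 0, 0],
  [0, 0, 0, 0, 0, 0, 0],
])

```text
t: 15.65
tool_pos: [0.5589, -0.124, 0.1275]
tool_rot: [1.758, 2.237, 0.476]
contact_force: [0.6, 1.0, -2.3]
opening: 0.0243
```

```bash
python3 st.py
```

```text
port mm [-0.65  0.22 35.43] 0.024332113098672396 F port [-0.2  0.8 -2.5] M [-0.03  0.29 -0.07] 15.65
[ 0.    0.01 -0.13]
```

>>> jog_arm([
  [0, 0, 0, 0, 0, 0.15, 0],
  [0, 0, 0, 0, 0, 0.1, 0],
  [0, 0, 0, 0, 0, 0.1, 0],
  [0, 0, 0, 0, 0, 0.05, 0],
  [0, 0, 0, 0, 0, 0, 0],
  [0, 0, 0, 0, 0, 0, 0],
])

```text
t: 16.15
tool_pos: [0.5606, -0.1237, 0.1242]
tool_rot: [1.758, 2.236, 0.476]
contact_force: [-0.8, 0.7, 0.6]
opening: 0.0241
```

```bash
python3 st.py
```

```text
port mm [-0.5   0.11 31.73] 0.024067151368967643 F port [-0.3  0.9  0.8] M [ 0.01  0.34 -0.04] 16.15
[ 0.02  0.02 -0.12]
```

Force is just beginning to rise, so I press in small steps until contact is clear.

>>> jog_arm([
  [0, 0, 0, 0, 0, 0.05, 0],
  [0, 0, 0, 0, 0, 0.05, 0],
  [0, 0, 0, 0, 0, 0, 0],
  [0, 0, 0, 0, 0, 0, 0],
])

```text
t: 16.48
tool_pos: [0.5607, -0.1237, 0.1242]
tool_rot: [1.757, 2.238, 0.476]
contact_force: [-8.2, -0.1, 8.7]
opening: 0.0244
```

```bash
python3 st.py
```

```text
port mm [-0.43  0.09 31.68] 0.024399511750315662 F port [-3.7  1.9 11.1] M [ 0.42  1.09 -0.01] 16.4833
[-0.04 -0.01 -0.08]
```

Contact is 11 N at 31.7 mm, against 31.4 mm expected, so the probe is home. I'll release and retreat along the axis.

>>> jog_arm([
  [0, 0, 0, 0, 0, 0, 0.35],
  [0, 0, 0, 0, 0, 0, 0.45],
  [0, 0, 0, 0, 0, 0, 0.6],
  [0, 0, 0, 0, 0, 0, 0.6],
  [0, 0, 0, 0, 0, 0, 0.6],
  [0, 0, 0, 0, 0, -1, 0.6],
  [0, 0, 0, 0, 0, -2, 0.6],
  [0, 0, 0, 0, 0, -3, 0.6],
  [0, 0, 0, 0, 0, -3, 0.6],
  [0, 0, 0, 0, 0, -3, 0.6],
  [0, 0, 0, 0, 0, 0, 0.6],
  [0, 0, 0, 0, 0, 0, 0.6],
])

```text
t: 17.48
tool_pos: [0.5141, -0.136, 0.2364]
tool_rot: [1.754, 2.232, 0.476]
contact_force: [0.6, 0.6, 0.7]
opening: 0.0511
```

```bash
python3 - <<'E'
from h import *
c,T,im,d=snap('wrist','w7');P=(cloud(c,T,d)-PORT)@Rp*1000
g=cv2.cvtColor(im,cv2.COLOR_RGB2HSV);b=(g[...,0]>105)&(g[...,0]<125)&(g[...,1]>120)
m=b&(abs(P[...,0])<20)&(abs(P[...,1])<20)&(P[...,2]>33);print('head top mm',m.sum(),np.median(P[m],0),np.percentile(P[m][:,2],[5,95]))
cv2.imwrite('pics/w7c.png',cv2.resize(im[120:320,200:440,::-1],None,fx=3,fy=3,interpolation=cv2.INTER_CUBIC))
P0=np.load('pics/top0.npz');ct,Tt,it,dt=snap('top','top1')
for n,(x0,y0,r,z) in dict(jar=(.58,-.26,.05,.12),bottle=(.514,.42,.045,.11),cyl=(.598,.088,.03,.1),jar2=(.878,.06,.05,.1)).items():
    for dd in(P0['d'],dt):
        Q=cloud(ct,Tt,dd);k=(np.hypot(Q[...,0]-x0,Q[...,1]-y0)<r)&(Q[...,2]>z);print(n,k.sum(),Q[k].mean(0).round(4))
E
python3 st.py
```

```text
head top mm 1065 [-0.08545907  3.69269    40.65291684] [ 38.12312074 220.63654203]
jar 1337 [ 0.5894 -0.2653  0.2937]
jar 1335 [ 0.5893 -0.2654  0.2935]
bottle 302 [0.5136 0.4189 0.1415]
bottle 301 [0.5135 0.4188 0.1416]
cyl 239 [0.596  0.0882 0.1572]
cyl 238 [0.5963 0.0883 0.1576]
jar2 917 [0.8758 0.0597 0.1279]
jar2 917 [0.8758 0.0596 0.1279]
port mm [ -1.02   0.39 150.47] 0.05107763306527299 F port [ 0.1  0.  -0.8] M [0.05 0.2  0.01] 17.5833
[-0.    0.01 -0.14]
```

View pics/w7c.png

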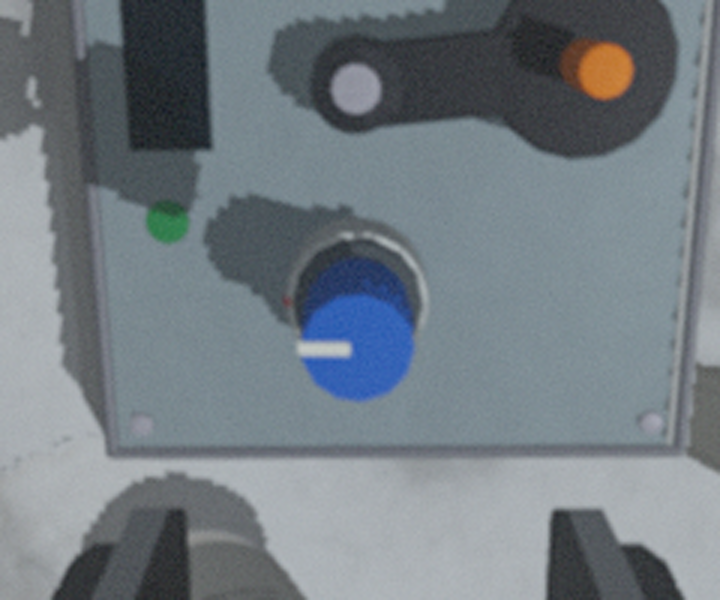

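Final view: the flange sits on the collar at about crop (358,300), the white line faces the red line on the left, the cover is well clear, and the gripper is free. Head top measures 40.7 mm above the collar, against 40 mm nominal. The bystanders haven't moved, so I'm handing in.

```bash
python3 -c "
from h import *
print(ctrl.finish_job())"
```

```text
the job is handed in; nothing more can be done
None
```

The probe is seated in the port with its flats matched. I swung the cover aside first, to about 1.6 rad, and handed the job in at about 17.6 s, with the gripper open and about 0.1 m clear of the head.

- **Seating:** the probe met the collar at about 11 N. The head top then measured 40.7 mm above the collar, against 40 mm nominal.
- **Flats:** the white line on the probe faces the red line on the collar.
- **Bystanders:** before and after depth views show the bottle and jars shifted by about 0.1 mm and the cylinder by 0.3 mm, all within noise. The white jar's patch (the one by the console) also took in part of the evaporator, so its figure is weaker, but the jar still stood in the same place.
- **What went differently:** the carry move towards the port stopped about 40 mm short. I saw this in the measured pose and corrected it before inserting. The two estimates of the port's position differed by about 1 mm, and the close look before insertion settled it.

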